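# Lock an injection pump hub with its timing pin

## Robot

A 6-joint arm with a two-finger parallel gripper is mounted at the origin on a cart in front of the work surface, level with it; the furniture and walls round the work are solid. World frame = base frame: x ahead of the robot, y to its left, z up, the work surface at z = 0. Lengths are in m, angles in rad, forces in N, time in s.
With the tool pointing down it reaches from about 0.35 to 0.875 m from the base axis. Payload 4.2 kg.
Tool frame: the origin (TCP) lies at the very end of the fingers, on their centre line; the grasp point (between the pads) lies 19 mm behind it; z points along the fingers, y is the line along which they close (so a half turn about z gives the same grasp; the last joint's range is limited). The gripper opens to 87 mm and grips with 3 to 60 N. Pads are 19 mm wide; open, the fingers measure 117 mm over their backs; the gripper's body (75 mm by 190 mm) begins 51 mm behind the grasp point.
Start: joints at [1.528, 0.385, 0.008, 0, -1.194, -0.259], TCP at [0.186, 0.597, 0.184] pointing down, gripper open.
Joint ranges: [-3.14, 3.14], [-1.21, 2.06], [-1.07, 1.41], [-3.16, 2.05], [-2.99, -0.16], [-3.1, 3.1]. Speed limits (rad/s): [2.79, 2.79, 3.14, 3.14, 3.14, 3.14].

## Interface

Orientations are given as [roll, pitch, yaw] about the fixed x, y, z axes, in that order (R = Rz(yaw) Ry(pitch) Rx(roll)).
In Python, from plant import sensors, imaging, ticket gives the robot as it stands.
- The arm moves only by the shell command python3 -m pendant 'ROWS' [OPENING] [FORCE]. ROWS is JSON, a list of rows, each an object with "linear": the shift along the tool's x, y, z as a fraction of full scale, a list of three; "dr": the turn, a rotation vector about the tool's x, y, z as a fraction of full scale, a list of three. In form: [{"linear": [tx, ty, tz], "dr": [ax, ay, az]}, ...]. A call has 1 to 12 rows; each row is the pose to reach, as a shift and turn from the pose commanded when the call began, along the tool's axes at that moment; what a row does not reach only later rows make up. Full scale, the value 1, is 400 mm for a shift and pi/2 rad for a turn. A row lasts 1/8 s, in which the tool goes at most 62.5 mm and 10.7 degrees, less where a joint would pass 70% of its speed; a pose out of reach is approached as far as the arm can. A call with a number of a shift or a turn outside -1 to 1 is refused whole. A call with a gripper value outside its range is refused whole. OPENING is the opening, from -1 (shut) to 1 (fully open), set as the call begins (- or left out, the last holds). The fingers move at their own pace and stop on an object; FORCE is the grip in N (left out, the last holds). Time passes only in rows, so rows that repeat a pose let the fingers close. It gives the time, the measured TCP pose, the force, the opening and the grip force at its end, in the units of the state.
- sensors.get_state(): the state, without advancing time (a new reading comes with each control period).
- imaging.capture(name): name is "scene" or "top" or "wrist"; returns (picture, depth): 384x512x3 uint8, red, green, blue; 384x512 float32, m along the optical axis (not along the pixel's ray), 0 where there is no reading.
- imaging.camera_params(name): a dict with "fx", "fy", "cx", "cy" (pixels), "R" (3x3) and "t" (3): a world point X has camera coordinates R X + t. Camera axes: x right, y down, z forward; pixel columns grow to the right and rows downward; lengths in m; the calibration is good to about 2 mm. The wrist camera is an equidistant fisheye: a pixel r from the principal point sees the ray r / f radians off the axis. A picture is of the moment at which its call begins: read the wrist's pose just before it. camera_params takes no time and is no camera call; for the wrist camera it gives the pose at the moment of the call.
- ticket.finish_job(): hands the job in; it is judged then, once.
The state is a dict: "clock": time; "joints": joint angles; "joint_velocities": joint speeds; "tau": joint torques, N m; "tcp_pos": TCP position; "tool_rot": TCP orientation; "contact_force": force on the tool from outside, world axes, zero at the start; "torque": the same for the moment, N m; "finger_gap": finger opening in m; "finger_force": force on a finger pad.
Only numpy, scipy, OpenCV 4.12 (cv2) and the standard library are available. Lean on these libraries where they do the work, as an engineer would, in place of code of your own. Each camera call takes 0.05 s, during which the arm holds its last target. There are 200 camera calls.

## Task

Set this injection pump to its timing mark and lock it: take the red-handled pin from the tool block, put it through the curved slot in the pump's leaning cover and feel along the slot until the tip drops into the hub's hole hidden behind. Then swing the hub round with the pin to the red-marked end of the slot and push the pin fully home, collar flat on the cover, and let go. Never force the pin, and leave the blue pin and the other things where they are.

Things in the scene. Friction and masses are not known exactly. Their poses are not given: they have to be found in the camera images.
- head: Aluminium pump head, leaning on a grey stand. Origin: centre of the round cover's outer face (radius 72 mm). z: outward normal, leaning 30 deg from vertical, +x uphill in the face, y along the face. Arc slot 13 mm wide on radius 50 mm about z, centred on +x. Below the face: cover 12 thick, hub face at 14 (hole 12.4 wide, through), housing face at 28, with a 22 deep hole under the marked end only.
- timing_end (a point): Where the pin's axis stands at the slot's red-marked end: on the cover's face, 50 mm from head's origin, 33 deg from head's +x towards -y. The slot ends 6.5 mm beyond it, so the pin stops about 1.5 mm past it. The housing hole lies straight below it.
- far_end (a point): The same at the unmarked end of the slot, 33 deg from head's +x towards +y. The hub's hidden hole starts somewhere on the arc between, 26 to 57 deg from the marked end. The hub turns about head's z with a drag of 0.35 N m (7 N at the pin) and stays where it is left.
- red_pin: Timing pin with red grip, 102 mm long, 140 g, standing in the tool block. Origin at its tip, z up along it to the grip. Shank 10 mm thick, its last 6 mm tapering to 5 mm; collar 24 mm wide at 44 to 50 mm; square grip 20 x 20 mm at 50 to 100 mm, sides along the pin's x and y. In the hub only, its collar stands 16 mm off the cover; home, it lies on it.
- red_pin_collar (a point): Underside of the red pin's collar, on its axis, 44 mm above its tip.
- blue_pin: A like pin with a blue grip and an 8 mm shank, for another pump, in the block's other hole, 60 mm away. To be left standing.
- block: Fixed wooden tool block, 56 x 112 x 60 mm high, origin under its centre, long side along its y. Two 12 mm wide, 50 mm deep holes at y = +30 and -30 mm; the pins hang in them by their collars. Which pin stands where varies.
- injector: Loose diesel injector, 170 mm long, lying beyond the pump. Bystander.
- tin: Loose open tin, 68 mm wide, 40 mm high. Bystander.
- torch: Loose chrome pocket torch, 107 mm long, lying near the table's front. Bystander.
Things that resemble listed ones, but are neither listed nor needed, are in the scene too. Of the things that look like the red_pin, the larger one is meant.

How it is judged:
By the outcome, as a careful person would: the job done as asked, in the order asked, and still so for the second after the job is handed in, with the robot touching nothing.
It also fails if it takes over 58 s, if anything falls off the work surface, if the arm or the gripper's body presses on something with over 40 N, if the wrist force passes 120 N, or if a joint passes its speed limit or range.

## Working session

There is one attempt and no reset: what is moved stays moved. The work goes in short steps, Python scripts to look and compute and a shell command to move; the robot and the scene stay as the last step left them, time stands still between calls to the robot, and variables do not carry over. Pictures are saved under pics/ and viewed, at most 10 in all, crops included, and the job is handed in when it is done.

```bash
mkdir -p pics; ls; cat > h.py <<'E'
import numpy as np,cv2
from plant import sensors,imaging,ticket
from scipy.spatial.transform import Rotation as Ro
def cap(n):
    p=imaging.camera_params(n); im,d=imaging.capture(n); np.savez('pics/'+n+'.npz',im=im,d=d,**{k:np.array(v) for k,v in p.items()})
    return im,d,p
def world(n):
    z=np.load('pics/'+n+'.npz'); d=z['d']; v,u=np.mgrid[:384,:512]
    P=np.stack([(u-z['cx'])/z['fx']*d,(v-z['cy'])/z['fy']*d,d],-1)
    return z['im'],d,(P-z['t'])@z['R']
E
python3 - <<'E'
from h import *
a=[]
for n in('scene','top'):
    im,d,p=cap(n); a.append(im); print(n,p)
cv2.imwrite('pics/a.png',cv2.resize(np.vstack(a),None,fx=.78,fy=.78)[...,::-1])
cv2.imwrite('pics/s.png',cv2.resize(a[0],(800,600))[...,::-1]);cv2.imwrite('pics/t.png',cv2.resize(a[1],(800,600))[...,::-1])
s=sensors.get_state();print(s)
E
```

```text
pics
scene {'fx': 428.7100944027868, 'fy': 428.7100944027868, 'cx': 258.8990449195187, 'cy': 194.76449959754504, 'R': array([[-0.46332749, -0.88590518,  0.02235285],
       [-0.44802334,  0.21240398, -0.86842365],
       [ 0.76459318, -0.41237914, -0.4953188 ]]), 't': array([0.3321541 , 0.29156595, 0.73176298])}
top {'fx': 415.5363888268959, 'fy': 415.5363888268959, 'cx': 253.61851284136625, 'cy': 199.1337943909157, 'R': array([[-0.01030543, -0.999936  , -0.00466794],
       [-0.99787958,  0.01058404, -0.06422091],
       [ 0.0642662 ,  0.00399621, -0.99792479]]), 't': array([0.12215447, 0.47825205, 1.26658024])}
{'clock': 0.1, 'joints': array([ 1.52760228e+00,  3.85487883e-01,  6.76113040e-03, -3.96323249e-04,
       -1.19398424e+00, -2.58627841e-01]), 'joint_velocities': array([-0.00222228, -0.00065064,  0.00383593,  0.00227874,  0.00035539,
        0.00026099]), 'tau': array([ 2.26373950e-04, -3.91686773e+01,  1.87936342e+01,  4.23184901e+00,
        1.34948292e-02, -7.00815372e-05]), 'tcp_pos': array([0.1855892 , 0.59617652, 0.1829693 ]), 'tool_rot': array([ 3.13964746e+00, -1.33698793e-04, -3.01967943e-01]), 'contact_force': array([ 0.40670115, -0.29234835, -0.09335073]), 'torque': array([ 0.01072782, -0.00601677, -0.02142778]), 'finger_force': 0.0, 'finger_gap': 0.08732963231678127}
```

View pics/s.png

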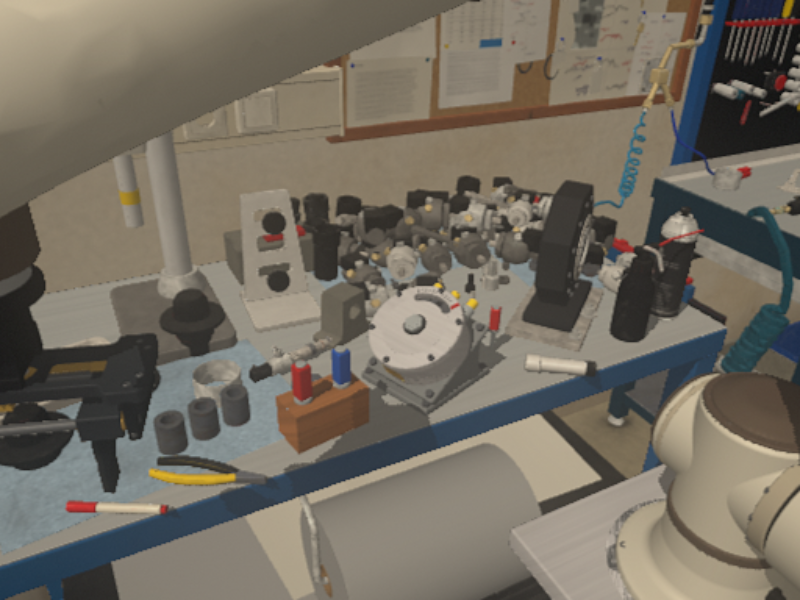

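View pics/t.png

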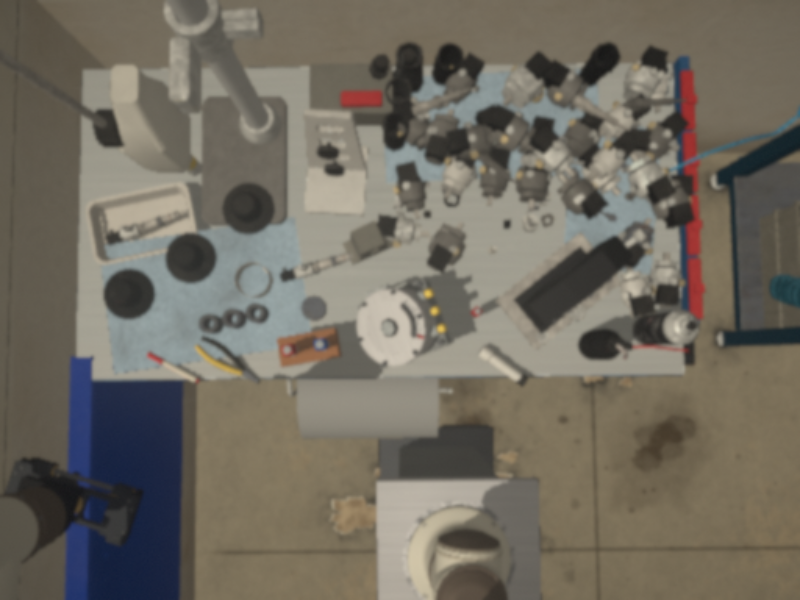

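The scene view shows the block at about (322,410) in 800x600 px. A red-gripped pin stands at (302,380) and a blue one at (341,365). Other red things are a small red-handled item at (495,318) right of the pump and a red pen at (115,508). The pump cover is at (420,330), with its slot at (435,300). The one meant is the pin in the block beside the blue one, and I'll confirm that in a crop.

```bash
python3 - <<'E'
from h import *
im,d,W=world('scene')
c=im[165:290,170:340]; cv2.imwrite('pics/crop.png',cv2.resize(c,(790,581),interpolation=cv2.INTER_CUBIC)[...,::-1])
# cover plane: RANSAC over region
reg=np.zeros(d.shape,bool); reg[185:245,238:305]=1
P=W[reg&(d>0)]
best=0;rng=np.random.default_rng(0)
for _ in range(2000):
    a,b,c=P[rng.choice(len(P),3,0)]; n=np.cross(b-a,c-a); n/=np.linalg.norm(n)+1e-12
    k=np.abs((P-a)@n)<.0025
    if k.sum()>best: best=k.sum();K=k
Q=P[K];m=Q.mean(0);n=np.linalg.svd(Q-m)[2][2];n*=np.sign(n[2]);print('plane',best,len(P),m,n,np.degrees(np.arccos(n[2])))
ex=np.array([0,0,1])-n*n[2];ex/=np.linalg.norm(ex);ey=np.cross(n,ex)
X=W[150:280,200:345].reshape(-1,3);k=np.abs((X-m)@n)<.003;X=X[k]
uv=np.c_[(X-m)@ex,(X-m)@ey].astype(np.float32)
r=np.hypot(*uv.T);uv=uv[r<.1]
print(cv2.minEnclosingCircle(uv)); 
# colours
h=cv2.cvtColor(im,cv2.COLOR_RGB2HSV)
for nm,mk in(('red',((h[...,0]<8)|(h[...,0]>172))&(h[...,1]>140)&(h[...,2]>60)),('blue',(abs(h[...,0].astype(int)-112)<8)&(h[...,1]>150))):
    N,L,S,C=cv2.connectedComponentsWithStats(mk.astype(np.uint8))
    for i in range(1,N):
        if S[i,4]>5 and 160<C[i][0]<350 and 160<C[i][1]<330:
            q=W[(L==i)&(d>0)];print(nm,C[i],S[i],np.median(q,0),q.min(0),q.max(0))
# block top wooden
k=(abs(h[...,0].astype(int)-11)<6)&(h[...,1]>110);k[:230]=0;k[300:]=0;k[:,:170]=0;k[:,240:]=0
q=W[k&(d>0)];print('wood',len(q),q.min(0),q.max(0)); t=q[abs(q[:,2]-.06)<.006];print(len(t),cv2.minAreaRect(t[:,:2].astype(np.float32)))
E
```

```text
plane 2029 4009 [0.43899795 0.13212024 0.10261193] [-0.16552505  0.4723711   0.86571762] 30.03525019704883
((0.004327288828790188, 0.004662678577005863), 0.07372725754976273)
red [290.57142857 195.57142857] [289 194   4   4   7] [0.42601574 0.07491424 0.13172569] [0.42479149 0.07180986 0.12959574] [0.42924701 0.07927925 0.13549487]
red [316.34722222 203.94444444] [313 198   7  13  72] [ 0.46863711 -0.03120308  0.05966197] [ 0.46310149 -0.04265583  0.04189719] [ 0.47590083 -0.0266491   0.07798234]
red [192.60344828 244.40086207] [187 233  13  23 232] [0.39798233 0.31963874 0.09357599] [0.39369843 0.30565947 0.06823632] [0.41226936 0.3278977  0.11688935]
wood 1762 [3.72552052e-01 2.27469556e-01 8.08119888e-05] [0.44122526 0.34627464 0.07555228]
622 ((0.4096347689628601, 0.2877811789512634), (0.05749505013227463, 0.11228577047586441), 9.511163711547852)
```

View pics/crop.png

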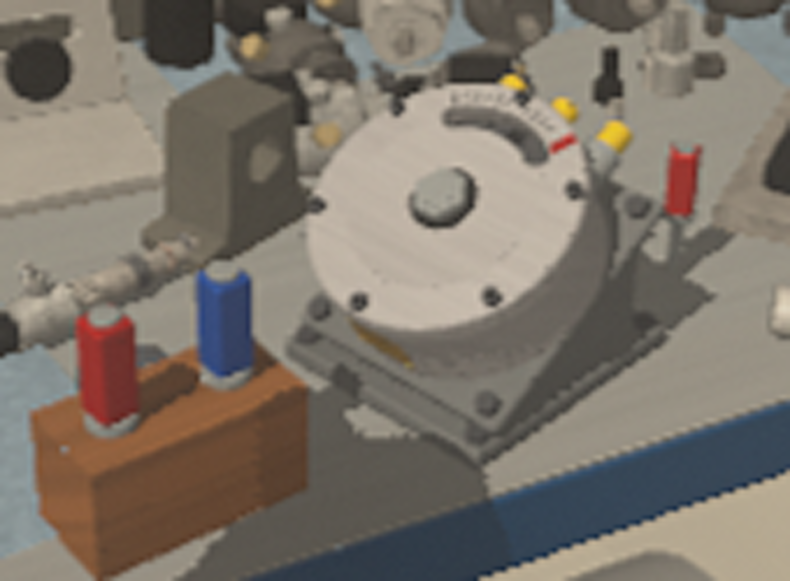

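The crop shows the red pin in the block at (105,370) with the blue one at (225,325). The red thing at (680,180) is clearly smaller, so it is the decoy, and the pin in the block is the larger one meant. The slot runs from (455,115) to (535,155) and the red mark is at (562,143).

```bash
cat >> h.py <<'E'
def pose():
    s=sensors.get_state(); return s,np.array(s['tcp_pos']),Ro.from_euler('xyz',s['tool_rot'])
def go(p,R=None):
    s,p0,R0=pose(); R=R0 if R is None else R
    lin=R0.inv().apply(np.array(p)-p0)/.4; dr=(R0.inv()*R).as_rotvec()/(np.pi/2)
    print('lin',lin.round(4),'dr',dr.round(4)); return lin,dr
def frame(y,z):
    y=np.array(y)-np.dot(y,z)*np.array(z); y/=np.linalg.norm(y); return Ro.from_matrix(np.c_[np.cross(y,z),y,z])
E
python3 - <<'E'
from h import *
n=np.array([-.1655,.4724,.8657]);n/=np.linalg.norm(n)
ex=np.array([0,0,1])-n*n[2];ex/=np.linalg.norm(ex);ey=np.cross(n,ex);m=np.array([0.439,0.13212,0.10261])
for nm in('scene','top'):
    im,d,W=world(nm); h=cv2.cvtColor(im,cv2.COLOR_RGB2HSV)
    X=W.reshape(-1,3); g=(d.ravel()>0)&(np.linalg.norm(X-m,axis=1)<.1)
    q=np.c_[(X-m)@ex,(X-m)@ey,(X-m)@n]
    k=g&(abs(q[:,2])<.004)&(np.hypot(q[:,0],q[:,1])<.085); 
    # rim: by angle max radius about iterative centre
    c=np.zeros(2)
    for _ in range(10):
        v=q[k][:,:2]-c;r=np.hypot(*v.T);a=np.degrees(np.arctan2(v[:,1],v[:,0]))
        pts=np.array([np.r_[np.cos(t),np.sin(t)]*np.percentile(r[abs(a-np.degrees(t))<6],97) for t in np.radians(range(-170,175,10)) if (abs(a-np.degrees(t))<6).sum()>3])
        A=np.c_[2*pts,np.ones(len(pts))];s=np.linalg.lstsq(A,(pts**2).sum(1),rcond=None)[0];c=c+s[:2]
    print(nm,'n off',np.median(q[k][:,2]),'centre',c,'r',np.sqrt(s[2]+s[:2]@s[:2]))
    b=g&(q[:,2]>.004)&(q[:,2]<.03)&(np.hypot(q[:,0]-c[0],q[:,1]-c[1])<.03);print(' boss',b.sum(),q[b].mean(0) if b.any() else'',q[b].max(0) if b.any() else '')
    v=q[:,:2]-c;R=np.hypot(*v.T);a=np.degrees(np.arctan2(v[:,1],v[:,0]))
    sl=g&(q[:,2]<-.006)&(R<.06)&(q[:,2]>-.04);print(' slot',sl.sum(),np.percentile(a[sl],[2,10,50,90,98]) if sl.any() else '', np.percentile(R[sl],[5,50,95]) if sl.any() else '')
    mk=(((h[...,0]<8)|(h[...,0]>172))&(h[...,1]>110)).ravel()&g; print(' mark',mk.sum(),np.median(a[mk]),np.median(R[mk]),q[mk].mean(0))
    for nm2,mk in(('red',((h[...,0]<8)|(h[...,0]>172))&(h[...,1]>110)),('blue',(abs(h[...,0].astype(int)-112)<10)&(h[...,1]>110))):
        k=mk&(d>0)&(np.hypot(W[...,0]-.41,W[...,1]-.288)<.06)&(W[...,2]>.064);Q=W[k]
        if len(Q)>5: print(' ',nm2,len(Q),np.median(Q,0),np.percentile(Q,3,0),np.percentile(Q,97,0))
    t=W[(abs(W[...,2]-.06)<.006)&(np.hypot(W[...,0]-.41,W[...,1]-.288)<.07)&(d>0)];print(' blk',len(t),cv2.minAreaRect(t[:,:2].astype(np.float32)))
L=np.radians(9.5);p=[.4047,.3174,.30]
go(p,frame([-np.cos(L),-np.sin(L),0],[0,0,-1])); go(p,frame([np.cos(L),np.sin(L),0],[0,0,-1]))
E
```

```text
scene n off -2.1408654676303707e-06 centre [0.0043229  0.00430695] r 0.07091839682444795
 boss 98 [0.00460778 0.0039873  0.00753862] [0.01871616 0.01767206 0.01092496]
 slot 95 [-23.7925848  -18.3377089    4.84924245  30.26753731  38.42814146] [0.04775482 0.0559905  0.05789252]
 mark 11 -33.08399224894271 0.06529087439822095 [ 0.05905474 -0.03098572  0.00058155]
  red 252 [0.39816074 0.31956753 0.09365944] [0.39471602 0.30667977 0.0694567 ] [0.40961131 0.32730189 0.11561285]
  blue 193 [0.40756964 0.26110871 0.09333318] [0.40445878 0.24829278 0.0706223 ] [0.41705621 0.26751547 0.11587266]
 blk 794 ((0.410640686750412, 0.2872970998287201), (0.059319231659173965, 0.11357296258211136), 9.511164665222168)
top n off 0.0007595560407362234 centre [0.00492754 0.00396666] r 0.07085537450038183
 boss 83 [0.00475604 0.00424255 0.00780047] [0.03188994 0.02692603 0.01341721]
 slot 70 [-40.16761893 -33.81209249   0.80708702  33.70842413  42.02680706] [0.04102874 0.04420802 0.04917225]
 mark 0 nan nan [nan nan nan]
  red 24 [0.40448056 0.31203608 0.11456691] [0.39599738 0.306471   0.08622311] [0.415891   0.32636854 0.12021106]
 blk 573 ((0.40973010659217834, 0.28768840432167053), (0.056114476174116135, 0.11244504898786545), 9.625052452087402)
lin [ 0.7303  0.5031 -0.2915] dr [ 0.0011 -0.0008  0.7022]
lin [ 0.7303  0.5031 -0.2915] dr [ 9.0000e-04  1.2000e-03 -1.2978e+00]
  return _methods._mean(a, axis=axis, dtype=dtype,
  ret = ret.dtype.type(ret / rcount)
<stdin>:19: RuntimeWarning: Mean of empty slice.
  ret = um.true_divide(
```

```bash
python3 -m pendant '[{"linear":[0.73,0.503,-0.05],"dr":[0,0,0.702]},{"linear":[0.73,0.503,-0.05],"dr":[0,0,0.702]},{"linear":[0.73,0.503,-0.05],"dr":[0,0,0.702]},{"linear":[0.73,0.503,-0.05],"dr":[0,0,0.702]},{"linear":[0.73,0.503,-0.05],"dr":[0,0,0.702]},{"linear":[0.73,0.503,-0.05],"dr":[0,0,0.702]},{"linear":[0.73,0.503,-0.05],"dr":[0,0,0.702]},{"linear":[0.73,0.503,-0.05],"dr":[0,0,0.702]}]' 0.2
python3 - <<'E'
from h import *
im,d,p=cap('wrist'); s,p0,R0=pose(); print(s['clock'],s['joints'],R0.as_matrix(),p,d.min(),d.max())
cv2.imwrite('pics/w1.png',cv2.resize(im,(800,600))[...,::-1])
L=np.radians(9.5);go([.4047,.3174,.06+.006+.030-.019],frame([-np.cos(L),-np.sin(L),0],[0,0,-1]))
E
```

```text
clock: 1.1
tcp_pos: [0.4046, 0.3178, 0.2036]
tool_rot: [3.141, -0.0, -1.404]
contact_force: [-0.4, -0.3, 0.3]
finger_gap: 0.0521
finger_force: 0.0
1.15 [ 9.82351969e-01  1.81855218e-01 -2.26391741e-01 -2.73402908e-04
 -1.16300956e+00 -8.14842828e-01] [[ 1.66619947e-01 -9.86021084e-01 -4.64202344e-04]
 [-9.86021180e-01 -1.66619848e-01 -2.43469087e-04]
 [ 1.62720329e-04  4.98280149e-04 -9.99999863e-01]] {'fx': 297.3186396354542, 'fy': 297.3186396354542, 'cx': 255.25504770500817, 'cy': 190.46019581637702, 'R': array([[-0.98620106, -0.16554899,  0.00100494],
       [-0.15901768,  0.94894677,  0.27242138],
       [-0.04605272,  0.26850245, -0.96217752]]), 't': array([ 0.44996728, -0.27620989,  0.34126168])} 0.0 1.397283
lin [ 0.0021 -0.0007  0.3166] dr [ 0.0003 -0.0001  0.001 ]
```

View pics/w1.png

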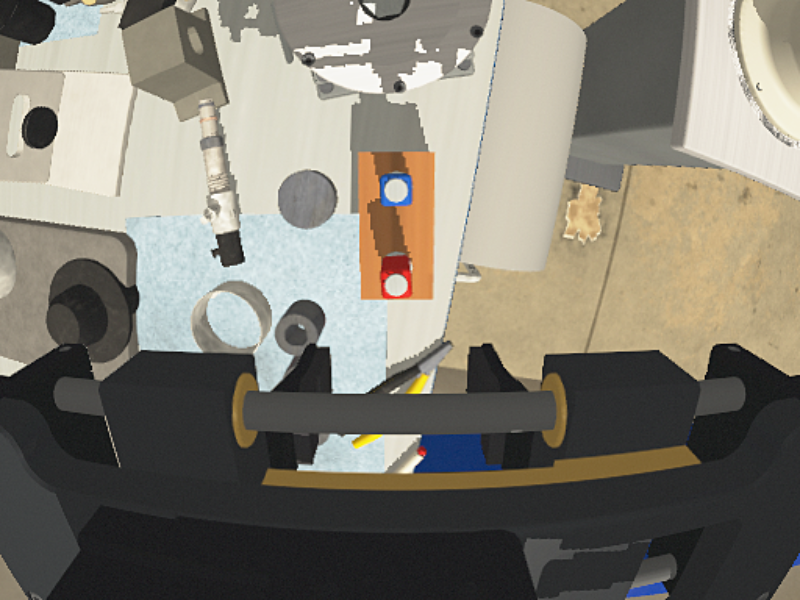

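The wrist view shows the red pin at (396,280), aligned with the block and centred between the fingers at about 316 and 483. Blue is at (396,190).

```bash
python3 - <<'E'
from h import *
z=np.load('pics/wrist.npz');C=-z['R'].T@z['t']
def ray(u,v):
    x=np.array([u-z['cx'],v-z['cy']])/z['fx'];r=np.hypot(*x);return z['R'].T@np.r_[x/r*np.sin(r),np.cos(r)]
im=z['im'].astype(int)
for nm,(v0,v1) in(('red',(150,200)),('blue',(105,135))):
    s=im[v0:v1,235:275]; w=(s.min(2)>170)&(s.max(2)-s.min(2)<25)
    N,L,S,c=cv2.connectedComponentsWithStats(w.astype(np.uint8)); 
    for i in range(1,N):
        if S[i,4]>60:
            u,v=c[i]+[235,v0];r=ray(u,v);print(nm,u,v,S[i],C+r*(.118-C[2])/r[2])
E
python3 -m pendant '[{"linear":[0.002,0,0.12],"dr":[0,0,0]},{"linear":[0.002,0,0.22],"dr":[0,0,0]},{"linear":[0.002,0,0.28],"dr":[0,0,0]},{"linear":[0.002,0,0.3166],"dr":[0,0,0]},{"linear":[0.002,0,0.3166],"dr":[0,0,0]}]' 0.2
```

```text
red 253.27397260273972 181.96575342465752 [ 12  26  14  13 146] [0.40528188 0.31625568 0.118     ]
red 255.2871287128713 195.67656765676568 [  0  42  40   8 303] [0.40097309 0.32989413 0.118     ]
blue 253.34 121.33333333333333 [ 11  10  15  14 150] [0.41501588 0.25743826 0.118     ]
clock: 1.78
tcp_pos: [0.4042, 0.3173, 0.0765]
tool_rot: [3.14, -0.001, -1.403]
contact_force: [-0.2, 0.0, -0.0]
finger_gap: 0.0522
finger_force: 0.0
```

```bash
python3 -m pendant '[{"linear":[0,0,0],"dr":[0,0,0]},{"linear":[0,0,0],"dr":[0,0,0]},{"linear":[0,0,0],"dr":[0,0,0]},{"linear":[0,0,0],"dr":[0,0,0]}]' -1 15;  python3 -m pendant '[{"linear":[0,0,0],"dr":[0,0,0]},{"linear":[0,0,0],"dr":[0,0,0]},{"linear":[0,0,-0.02],"dr":[0,0,0]},{"linear":[0,0,-0.10],"dr":[0,0,0]},{"linear":[0,0,-0.20],"dr":[0,0,0]},{"linear":[0,0,-0.3],"dr":[0,0,0]},{"linear":[0,0,-0.3],"dr":[0,0,0]}]' -1 45
python3 - <<'E'
from h import *
n=np.array([-.1655,.4724,.8657]);n/=np.linalg.norm(n)
ex=np.array([0,0,1])-n*n[2];ex/=np.linalg.norm(ex);ey=np.cross(n,ex);O=np.array([0.439,0.13212,0.10261])+.0046*ex+.0041*ey
np.savez('head.npz',n=n,ex=ex,ey=ey,O=O)
R=frame(-ey,-n);print(O,ex,ey,R.as_matrix())
s,p0,R0=pose();print(s['joints'])
# tip = TCP + z*61mm
for th,hgt in((-33+26,.04),(-33+26,.1),(20,.04)):
    t=np.radians(th);tip=O+.05*(np.cos(t)*ex+np.sin(t)*ey)+hgt*n; print(tip,tip+.061*n);go(tip+.061*n,R)
E
```

```text
clock: 2.28
tcp_pos: [0.4053, 0.3173, 0.0778]
tool_rot: [-3.141, 0.001, -1.404]
contact_force: [1.2, -0.6, 2.9]
finger_gap: 0.0204
finger_force: 1.5
clock: 3.15
tcp_pos: [0.4054, 0.3181, 0.2003]
tool_rot: [-3.138, 0.004, -1.404]
contact_force: [0.1, 0.2, -0.7]
finger_gap: 0.0004
finger_force: 0.0
[0.44418608 0.12971733 0.10491255] [ 0.28623252 -0.81701656  0.50055458] [0.94375865 0.33063517 0.        ] [[ 2.86232515e-01 -9.43758646e-01  1.65500952e-01]
 [-8.17016558e-01 -3.30635173e-01 -4.72402716e-01]
 [ 5.00554584e-01  2.77555756e-17 -8.65704978e-01]]
[ 9.80525332e-01  1.82232501e-01 -2.34560470e-01 -2.03497274e-04
 -1.14854505e+00 -8.14014592e-01]
[0.44602023 0.10605239 0.16438193] [0.43592467 0.13486896 0.21718993]
lin [ 0.4643  0.0005 -0.0441] dr [ 0.026   0.3353 -0.1068]
[0.43609017 0.13439655 0.21632423] [0.42599461 0.16321312 0.26913223]
lin [ 0.3898  0.0128 -0.1737] dr [ 0.026   0.3353 -0.1068]
[0.46715379 0.11588041 0.16305912] [0.45705824 0.14469698 0.21586713]
lin [ 0.4488 -0.0557 -0.0406] dr [ 0.026   0.3353 -0.1068]
```

The gap is 0, so the pin was lost. I'll look.

```bash
python3 - <<'E'
from h import *
im,d,p=cap('wrist'); a=cv2.resize(im[60:350,130:385],(527,600)); im2,_,_=cap('scene'); b=cv2.resize(im2[200:300,170:215+30],(270,360))
o=np.zeros((600,800,3),np.uint8);o[:,:527]=a;o[:360,530:]=b;cv2.imwrite('pics/w2.png',o[...,::-1])
im,d,W=world('scene');h=cv2.cvtColor(im,cv2.COLOR_RGB2HSV)
k=((h[...,0]<8)|(h[...,0]>172))&(h[...,1]>140)&(h[...,2]>60)&(d>0);N,L,S,C=cv2.connectedComponentsWithStats(k.astype(np.uint8))
for i in range(1,N):
    q=W[L==i]
    if S[i,4]>30:print(C[i],S[i,4],np.median(q,0),q.min(0),q.max(0))
E
```

```text
[488.59770115  14.25287356] 174 [ 0.95845202 -1.18661141  0.40254589] [ 0.94543104 -1.36722942  0.38665404] [ 1.0007836  -1.06769512  0.4065763 ]
[20.64543726 45.25665399] 1052 [1.00560885 0.54079867 0.38397439] [0.70319178 0.47970237 0.35521895] [1.04209788 0.59350207 0.45908712]
[499.14545455  52.10909091] 55 [ 0.93802891 -1.28469539  0.24892608] [ 0.93070174 -1.39705688  0.21000248] [ 1.00028468 -1.25789506  0.26676664]
[476.63636364  70.54545455] 33 [ 0.96638475 -1.20445275  0.17309664] [ 0.95934052 -1.25796067  0.12584662] [ 0.99590879 -1.19517267  0.19978957]
[397.92207792 156.67532468] 77 [ 0.63182825 -0.45821698  0.03991557] [ 0.41875562 -0.48211692  0.03028106] [ 0.66636001 -0.25435896  0.16096147]
[325.78571429 233.3       ] 70 [ 0.40484433 -0.01944743  0.01500829] [ 0.38840134 -0.03119166  0.00401533] [ 0.42198424 -0.01346475  0.01783156]
[192.76956522 244.34347826] 230 [0.39679083 0.31974865 0.09445312] [0.39228528 0.29465026 0.06040411] [0.43073381 0.32749466 0.11697858]
[ 51.36752137 324.17094017] 117 [0.38972057 0.59717044 0.01029576] [0.38023881 0.58078006 0.00232203] [0.4034197  0.61223791 0.01484945]
```

View pics/w2.png

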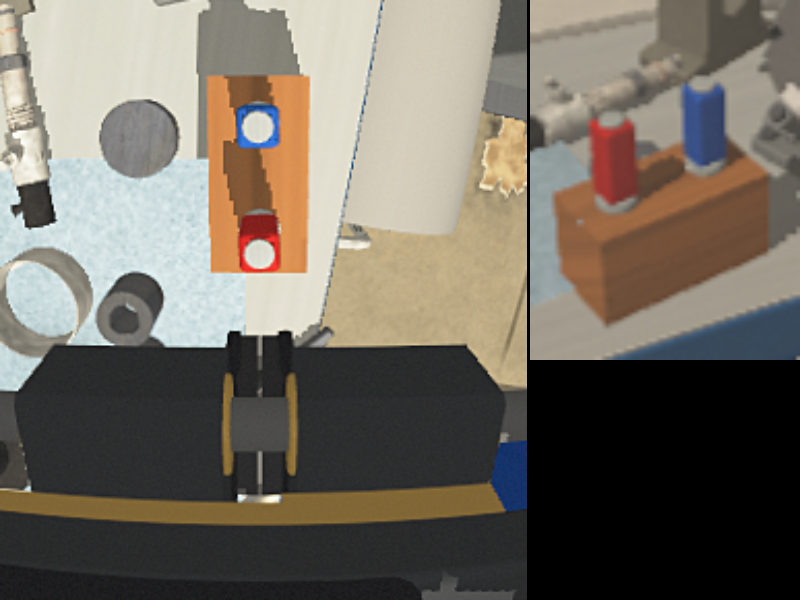

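The red pin still stands in its hole, at (260,245) in the crop, with blue at (258,125). So the grip slipped or hadn't built up force yet. The small decoy has toppled by itself far from the arm. I'll regrasp and check the force before lifting.

```bash
python3 -m pendant '[{"linear":[0,0,0],"dr":[0,0,0]},{"linear":[0,0,0],"dr":[0,0,0]},{"linear":[0,0,0],"dr":[0,0,0]},{"linear":[0,0,0.15],"dr":[0,0,0]},{"linear":[0,0,0.25],"dr":[0,0,0]},{"linear":[0.001,0,0.32],"dr":[0,0,0]},{"linear":[0.001,0,0.32],"dr":[0,0,0]}]' 0.0 15; python3 -m pendant '[{"linear":[0,0,0],"dr":[0,0,0]},{"linear":[0,0,0],"dr":[0,0,0]},{"linear":[0,0,0],"dr":[0,0,0]},{"linear":[0,0,0],"dr":[0,0,0]},{"linear":[0,0,0],"dr":[0,0,0]}]' -1 50; python3 -m pendant '[{"linear":[0,0,0],"dr":[0,0,0]},{"linear":[0,0,0],"dr":[0,0,0]}]' -1 50
```

```text
clock: 4.12
tcp_pos: [0.4038, 0.3151, 0.0672]
tool_rot: [3.137, -0.004, -1.405]
contact_force: [0.3, 0.6, 1.4]
finger_gap: 0.0434
finger_force: 0.0
clock: 4.75
tcp_pos: [0.4055, 0.3172, 0.0703]
tool_rot: [-3.14, 0.001, -1.404]
contact_force: [0.1, -0.4, 5.8]
finger_gap: 0.0191
finger_force: 49.8
clock: 5.0
tcp_pos: [0.4056, 0.3172, 0.0703]
tool_rot: [-3.14, 0.001, -1.404]
contact_force: [0.4, -0.4, 5.6]
finger_gap: 0.019
finger_force: 49.8
```

```bash
python3 -m pendant '[{"linear":[0,0,-0.01],"dr":[0,0,0]},{"linear":[0,0,-0.03],"dr":[0,0,0]},{"linear":[0,0,-0.05],"dr":[0,0,0]}]'; python3 -m pendant '[{"linear":[0,0,-0.06],"dr":[0,0,0]},{"linear":[0,0,-0.15],"dr":[0,0,0]},{"linear":[0,0,-0.22],"dr":[0,0,0]},{"linear":[0,0,-0.22],"dr":[0,0,0]}]'
```

```text
clock: 5.38
tcp_pos: [0.4048, 0.3165, 0.0895]
tool_rot: [3.141, -0.0, -1.405]
contact_force: [1.1, 0.9, -1.9]
finger_gap: 0.0188
finger_force: 49.9
clock: 5.88
tcp_pos: [0.4055, 0.3175, 0.1797]
tool_rot: [-3.138, 0.003, -1.404]
contact_force: [0.1, -0.1, -1.6]
finger_gap: 0.0192
finger_force: 49.8
```

```bash
cat >> h.py <<'E'
L_=.0543
def tgt(th,hgt,L=None,dr=0):
    z=np.load('head.npz');t=np.radians(th);L=L_ if L is None else L
    return z['O']+(.05+dr)*(np.cos(t)*z['ex']+np.sin(t)*z['ey'])+(hgt+L)*z['n']
def face():
    z=np.load('head.npz');return frame(-z['ey'],-z['n'])
def where(off=np.zeros(3)):
    z=np.load('head.npz');s,p,R=pose();v=p+R.apply(np.array([0,0,L_])+off)-z['O'];a=v@z['ex'];b=v@z['ey']
    F=np.array(s['contact_force'])
    print('t',round(s['clock'],2),'r',round(np.hypot(a,b)*1e3,1),'th',round(np.degrees(np.arctan2(b,a)),1),'h',round(v@z['n']*1e3,1),'F ex,ey,n',(F@np.c_[z['ex'],z['ey'],z['n']]).round(1),'tilt',np.degrees((face().inv()*R).as_rotvec()).round(1))
E
python3 - <<'E'
from h import *
go(tgt(-9,.06),face())
E
```

```text
lin [ 0.4462  0.0073 -0.1238] dr [ 0.0264  0.3348 -0.1067]
```

```bash
python3 -m pendant '[{"linear":[0.0,0,-0.15],"dr":[0,0,0]},{"linear":[0.08,0,-0.2],"dr":[0,0.05,0]},{"linear":[0.2,0.003,-0.2],"dr":[0.01,0.13,-0.04]},{"linear":[0.3,0.005,-0.18],"dr":[0.02,0.24,-0.08]},{"linear":[0.4,0.007,-0.15],"dr":[0.0264,0.3348,-0.1067]},{"linear":[0.446,0.007,-0.124],"dr":[0.0264,0.3348,-0.1067]},{"linear":[0.446,0.007,-0.124],"dr":[0.0264,0.3348,-0.1067]},{"linear":[0.446,0.007,-0.124],"dr":[0.0264,0.3348,-0.1067]},{"linear":[0.446,0.007,-0.124],"dr":[0.0264,0.3348,-0.1067]}]'
python3 - <<'E'
from h import *
where();s,p,R=pose();print(s['joints'],s['finger_gap'])
im,d,p=cap('scene'); cv2.imwrite('pics/s3.png',cv2.resize(im[110:250,170:357],(800,600),interpolation=cv2.INTER_CUBIC)[...,::-1])
_,_,W=world('scene');z=np.load('head.npz');v=(W-z['O']);q=np.stack([v@z['ex'],v@z['ey'],v@z['n']],-1)
r=np.hypot(q[...,0],q[...,1]);k=(r<.068)&(r>.02)&(abs(q[...,2])<.006)&(d>0);print('plane chk',np.median(q[k][:,2]),k.sum())
k=(d>0)&(q[...,2]>.03)&(q[...,2]<.1)&(np.hypot(q[...,0]-.0494,q[...,1]+.0078)<.02)
for lo in range(30,110,4):
    j=(d>0)&(abs(q[...,2]-lo*1e-3)<.002)&(np.hypot(q[...,0]-.0494,q[...,1]+.0078)<.02)
    if j.sum()>2: print(lo,j.sum(),(q[j].mean(0)*1e3).round(1),(np.ptp(q[j],0)*1e3).round(1))
E
```

```text
clock: 7.0
tcp_pos: [0.432, 0.141, 0.2272]
tool_rot: [3.139, -0.526, -1.232]
contact_force: [0.1, 0.7, -1.8]
finger_gap: 0.019
finger_force: 49.8
t 7.0 r 49.2 th -9.2 h 58.9 F ex,ey,n [-1.4  0.3 -1.3] tilt [-0.1  0.1 -0.1]
[ 0.98768059  0.14360981 -0.48320461  0.42492028 -1.30824745 -0.83804816] 0.01901960094638546
plane chk 0.00010381147581625962 1916
66 6 [ 47.  -10.2  66. ] [4.9 3.1 3.6]
70 7 [47.8 -9.6 70.3] [9.5 6.6 2.3]
74 3 [45.9 -9.8 74.7] [5.  4.7 3.5]
78 8 [ 47.3 -10.4  77.7] [7.2 7.4 3.5]
82 7 [ 46.9 -10.8  82.5] [6.5 4.5 3.3]
86 3 [47.6 -9.9 85.4] [7.2 2.7 2.1]
90 7 [ 47.1 -11.1  89.7] [6.2 7.  2.2]
94 4 [ 47.4 -10.9  93.2] [6.4 4.6 2.8]
102 3 [ 43.  -14.4 103.2] [9.9 8.8 0.3]
106 19 [ 45.  -13.9 106.3] [21.4 16.9  3.9]
```

View pics/s3.png

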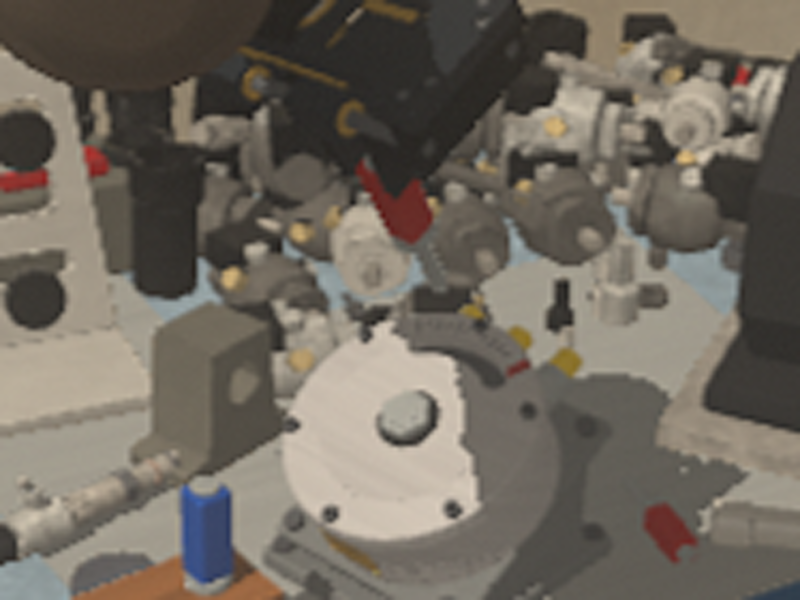

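The picture shows the red pin held above the slot, its grip at (395,205). The slot is at (465,345) and the red mark at (517,367). The blue pin is undisturbed. The axis estimate agrees to about 1.5 mm.

```bash
python3 -m pendant '[{"linear":[0.002,0,0.07],"dr":[0,0,0]},{"linear":[0.002,0,0.12],"dr":[0,0,0]},{"linear":[0.002,0,0.13],"dr":[0,0,0]},{"linear":[0.002,0,0.14],"dr":[0,0,0]},{"linear":[0.002,0,0.145],"dr":[0,0,0]},{"linear":[0.002,0,0.15],"dr":[0,0,0]},{"linear":[0.002,0,0.155],"dr":[0,0,0]},{"linear":[0.002,0,0.155],"dr":[0,0,0]}]'
python3 -c "
from h import *
where()"
```

```text
clock: 8.05
tcp_pos: [0.442, 0.11, 0.1737]
tool_rot: [3.137, -0.527, -1.232]
contact_force: [-0.6, -0.2, -0.3]
finger_gap: 0.0188
finger_force: 49.8
t 8.05 r 50.8 th -9.9 h -3.7 F ex,ey,n [-0.2 -0.6 -0.3] tilt [-0.2  0.2 -0.1]
```

```bash
python3 -m pendant '[{"linear":[0,0,0.006],"dr":[0,0,0]},{"linear":[0,0,0.012],"dr":[0,0,0]},{"linear":[0,0,0.018],"dr":[0,0,0]},{"linear":[0,0,0.02],"dr":[0,0,0]}]'
python3 -c "
from h import *
where()"
```

```text
clock: 8.55
tcp_pos: [0.4433, 0.1061, 0.1667]
tool_rot: [3.137, -0.527, -1.232]
contact_force: [0.7, -0.1, -1.1]
finger_gap: 0.0191
finger_force: 49.8
t 8.55 r 50.9 th -10.0 h -11.9 F ex,ey,n [-0.3  0.7 -1.1] tilt [-0.2  0.2 -0.1]
```

```bash
python3 -m pendant '[{"linear":[0,0,0.004],"dr":[0,0,0]},{"linear":[0,0,0.008],"dr":[0,0,0]},{"linear":[0,0,0.01],"dr":[0,0,0]}]'
python3 -c "
from h import *
where()"
```

```text
clock: 8.93
tcp_pos: [0.4446, 0.105, 0.1642]
tool_rot: [3.139, -0.527, -1.232]
contact_force: [-3.4, 3.6, 6.0]
finger_gap: 0.0196
finger_force: 49.8
t 8.93 r 50.7 th -8.9 h -14.7 F ex,ey,n [-1.  -2.   7.4] tilt [-0.1  0.2 -0.1]
```

```bash
python3 -m pendant '[{"linear":[0.0005,-0.0035,-0.001],"dr":[0,0,0]},{"linear":[0.001,-0.007,-0.001],"dr":[0,0,0]},{"linear":[0.0012,-0.0105,-0.001],"dr":[0,0,0]}]' >/dev/null
python3 -c "
from h import *
where()"
python3 -m pendant '[{"linear":[0.0002,-0.0035,0],"dr":[0,0,0]},{"linear":[0.0004,-0.007,0],"dr":[0,0,0]},{"linear":[0.0005,-0.0105,0],"dr":[0,0,0]}]' >/dev/null
python3 -c "
from h import *
where()"
```

```text
t 9.3 r 51.4 th -6.1 h -14.9 F ex,ey,n [-1.3 -7.8  9.7] tilt [-0.3  0.2 -0.1]
t 9.68 r 51.4 th -1.7 h -14.9 F ex,ey,n [-1.  -6.2  9.5] tilt [-0.3  0.2 -0.1]
```

```bash
python3 -m pendant '[{"linear":[0,0,-0.0022],"dr":[0,0,0]},{"linear":[0,-0.0035,-0.0022],"dr":[0,0,0]},{"linear":[-0.0001,-0.007,-0.0022],"dr":[0,0,0]}]' >/dev/null
python3 -c "
from h import *
where()"
python3 -m pendant '[{"linear":[-0.0001,-0.0035,0],"dr":[0,0,0]},{"linear":[-0.0003,-0.007,0],"dr":[0,0,0]}]' >/dev/null
python3 -c "
from h import *
where()"
```

```text
t 10.05 r 50.6 th 2.7 h -14.9 F ex,ey,n [-1.4 -0.2 -1.1] tilt [-0.2  0.2 -0.1]
t 10.3 r 50.8 th 6.1 h -14.6 F ex,ey,n [ 0.1 -0.5 -1.1] tilt [-0.2  0.2 -0.1]
```

```bash
python3 -m pendant '[{"linear":[0,0,0.001],"dr":[0,0,0]},{"linear":[0,0,0.001],"dr":[0,0,0]}]' >/dev/null
python3 -c "
from h import *
where()"
python3 -m pendant '[{"linear":[0,0,0.0015],"dr":[0,0,0]},{"linear":[0,0,0.0015],"dr":[0,0,0]}]' >/dev/null
python3 -c "
from h import *
where()"
```

```text
t 10.55 r 50.8 th 5.9 h -14.9 F ex,ey,n [-1.5  0.2 -0.5] tilt [-0.2  0.2 -0.1]
t 10.8 r 50.8 th 5.9 h -15.4 F ex,ey,n [-0.5 -0.1 -1.1] tilt [-0.2  0.2 -0.1]
```

```bash
python3 -m pendant '[{"linear":[0,0,0.003],"dr":[0,0,0]},{"linear":[0,0,0.003],"dr":[0,0,0]}]' >/dev/null
python3 -c "
from h import *
where()"
```

```text
t 11.05 r 50.8 th 5.9 h -16.7 F ex,ey,n [-1.  -0.1 -1.6] tilt [-0.2  0.2 -0.1]
```

No contact below the hub face, so the tip is at the hole. I'll go down further.

```bash
python3 -m pendant '[{"linear":[0,0,0.004],"dr":[0,0,0]},{"linear":[0,0,0.007],"dr":[0,0,0]},{"linear":[0,0,0.007],"dr":[0,0,0]}]' >/dev/null
python3 -c "
from h import *
where()"
```

```text
t 11.43 r 50.8 th 5.7 h -19.6 F ex,ey,n [-0.7 -0.5 -1. ] tilt [-0.2  0.2 -0.1]
```

```bash
python3 -m pendant '[{"linear":[0,0,0.004],"dr":[0,0,0]},{"linear":[0,0,0.008],"dr":[0,0,0]},{"linear":[0,0,0.0115],"dr":[0,0,0]},{"linear":[0,0,0.0115],"dr":[0,0,0]}]' >/dev/null
python3 -c "
from h import *
where()"
python3 -m pendant '[{"linear":[0,0,0.003],"dr":[0,0,0]},{"linear":[0,0,0.006],"dr":[0,0,0]},{"linear":[0,0,0.006],"dr":[0,0,0]}]' >/dev/null
python3 -c "
from h import *
where()"
```

```text
t 11.93 r 50.8 th 5.6 h -24.3 F ex,ey,n [-0.5 -0.7 -1.6] tilt [-0.2  0.2 -0.1]
t 12.3 r 50.8 th 5.7 h -26.6 F ex,ey,n [-2.  -1.7 -1.1] tilt [-0.2  0.2 -0.1]
```

The pin is in the hub, about 2 mm short of the housing. Now I swing towards the marked end (tool +y).

```bash
python3 -m pendant '[{"linear":[0.0001,0.005,0],"dr":[0,0,0]},{"linear":[0.0001,0.01,0],"dr":[0,0,0]},{"linear":[0,0.015,0],"dr":[0,0,0]},{"linear":[-0.0003,0.02,0],"dr":[0,0,0]},{"linear":[-0.0005,0.0236,0],"dr":[0,0,0]}]' 
python3 -c "
from h import *
where()"
```

```text
clock: 12.92
tcp_pos: [0.4522, 0.1027, 0.1547]
tool_rot: [-3.14, -0.524, -1.231]
contact_force: [7.0, 0.0, -4.2]
finger_gap: 0.0192
finger_force: 50.4
t 12.93 r 49.3 th -1.4 h -25.2 F ex,ey,n [-0.1  6.6 -4.7] tilt [ 0.2  0.  -0.1]
```

```bash
python3 -m pendant '[{"linear":[-0.0005,0.005,0],"dr":[0,0,0]},{"linear":[-0.0013,0.01,0],"dr":[0,0,0]},{"linear":[-0.0022,0.015,0],"dr":[0,0,0]},{"linear":[-0.0034,0.02,0],"dr":[0,0,0]},{"linear":[-0.0037,0.0218,0],"dr":[0,0,0]}]' 
python3 -c "
from h import *
where()"
```

```text
clock: 13.55
tcp_pos: [0.4438, 0.1012, 0.1543]
tool_rot: [-3.139, -0.525, -1.231]
contact_force: [8.0, 0.8, -3.1]
finger_gap: 0.0188
finger_force: 50.6
t 13.55 r 48.9 th -11.3 h -24.9 F ex,ey,n [ 0.1  7.8 -3.6] tilt [ 0.2  0.  -0.1]
```

```bash
python3 -m pendant '[{"linear":[-0.0015,0.005,0],"dr":[0,0,0]},{"linear":[-0.0034,0.01,0],"dr":[0,0,0]},{"linear":[-0.0055,0.015,0],"dr":[0,0,0]},{"linear":[-0.0072,0.0182,0],"dr":[0,0,0]},{"linear":[-0.0072,0.0182,0],"dr":[0,0,0]}]' 
python3 -c "
from h import *
where()"
```

```text
clock: 14.18
tcp_pos: [0.4362, 0.1011, 0.1533]
tool_rot: [-3.139, -0.525, -1.231]
contact_force: [7.7, 0.2, -2.1]
finger_gap: 0.0192
finger_force: 50.5
t 14.18 r 48.4 th -20.3 h -24.6 F ex,ey,n [ 1.   7.3 -3. ] tilt [ 0.2  0.1 -0.1]
```

```bash
python3 -m pendant '[{"linear":[-0.002,0.006,0],"dr":[0,0,0]},{"linear":[-0.0045,0.012,0],"dr":[0,0,0]},{"linear":[-0.0065,0.017,0],"dr":[0,0,0]},{"linear":[-0.008,0.021,0],"dr":[0,0,0]},{"linear":[-0.008,0.021,0],"dr":[0,0,0]}]' 
python3 -c "
from h import *
where()"
```

```text
clock: 14.8
tcp_pos: [0.4275, 0.1011, 0.152]
tool_rot: [-3.139, -0.525, -1.231]
contact_force: [6.9, 0.6, -0.2]
finger_gap: 0.0189
finger_force: 50.6
t 14.8 r 49.0 th -30.6 h -24.3 F ex,ey,n [ 1.4  6.7 -1.1] tilt [ 0.2  0.1 -0.1]
```

```bash
python3 -m pendant '[{"linear":[-0.0015,0.0025,0],"dr":[0,0,0]},{"linear":[-0.003,0.0045,0],"dr":[0,0,0]},{"linear":[-0.003,0.0045,0],"dr":[0,0,0]}]' >/dev/null
python3 -c "
from h import *
where()"
python3 -m pendant '[{"linear":[-0.001,0.002,0],"dr":[0,0,0]},{"linear":[-0.002,0.003,0],"dr":[0,0,0]},{"linear":[-0.002,0.003,0],"dr":[0,0,0]}]' >/dev/null
python3 -c "
from h import *
where()"
```

```text
t 15.18 r 49.0 th -33.0 h -24.3 F ex,ey,n [ 1.   7.1 -1.8] tilt [ 0.2  0.1 -0.1]
t 15.55 r 49.0 th -34.6 h -24.3 F ex,ey,n [ 1.3  7.  -1.6] tilt [ 0.2  0.1 -0.1]
```

```bash
python3 -m pendant '[{"linear":[-0.0008,0.0012,0],"dr":[0,0,0]},{"linear":[-0.0015,0.0022,0],"dr":[0,0,0]},{"linear":[-0.0015,0.0022,0],"dr":[0,0,0]}]' >/dev/null
python3 -c "
from h import *
where()"
```

```text
t 15.93 r 49.1 th -35.9 h -24.3 F ex,ey,n [ 1.8  6.7 -1.7] tilt [ 0.2  0.1 -0.1]
```

```bash
python3 -m pendant '[{"linear":[-0.0008,0.0012,0],"dr":[0,0,0]},{"linear":[-0.0015,0.0022,0],"dr":[0,0,0]},{"linear":[-0.0015,0.0022,0],"dr":[0,0,0]}]' >/dev/null
python3 -c "
from h import *
where()
im,d,p=cap('wrist'); cv2.imwrite('pics/w4.png',cv2.resize(im[120:384,130:482],(800,600),interpolation=cv2.INTER_CUBIC)[...,::-1])"
```

```text
t 16.3 r 49.2 th -37.1 h -24.3 F ex,ey,n [ 0.8  7.6 -0.7] tilt [ 0.2  0.1 -0.1]
```

View pics/w4.png

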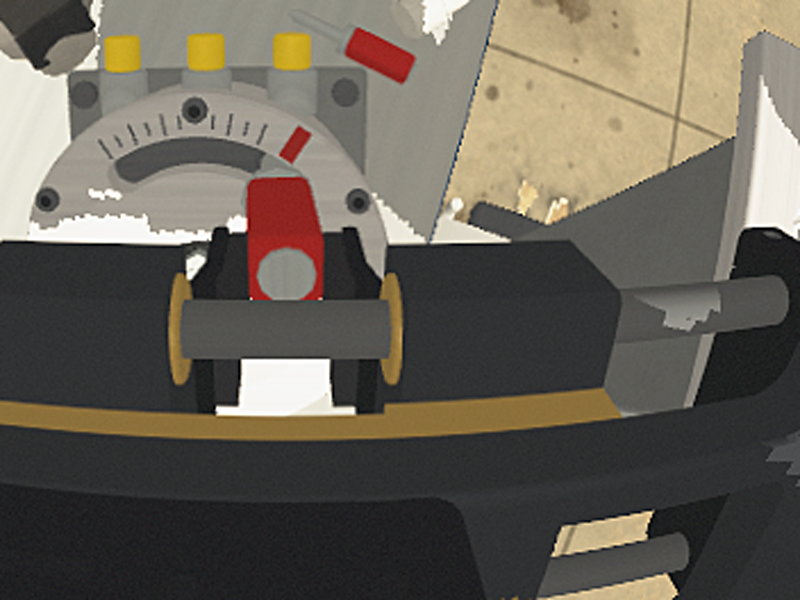

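The wrist view shows the pin in the slot close to the red mark at (295,145). Its collar at about (272,165) trails the grip's top at (287,275) slightly, so the pin leans a little in the fingers. I'll feel for the slot's end.

```bash
python3 -m pendant '[{"linear":[-0.0008,0.0012,0],"dr":[0,0,0]},{"linear":[-0.0015,0.0022,0],"dr":[0,0,0]},{"linear":[-0.0015,0.0022,0],"dr":[0,0,0]}]' >/dev/null
python3 -c "
from h import *
where()"
python3 -m pendant '[{"linear":[-0.0008,0.0012,0],"dr":[0,0,0]},{"linear":[-0.0015,0.0022,0],"dr":[0,0,0]},{"linear":[-0.0015,0.0022,0],"dr":[0,0,0]}]' >/dev/null
python3 - <<'E'
from h import *
where()
z=np.load('pics/wrist.npz');im=z['im'];d=z['d'];h=cv2.cvtColor(im,cv2.COLOR_RGB2HSV)
k=((h[...,0]<8)|(h[...,0]>172))&(h[...,1]>140)&(d>0);k[:195]=0;k[255:]=0;k[:,:230]=0;k[:,280:]=0
v,u=np.nonzero(k);x=np.c_[u-z['cx'],v-z['cy']]/z['fx'];r=np.hypot(*x.T);D=d[k]
P=np.c_[x/r[:,None]*np.tan(r)[:,None]*D[:,None],D];W=(P-z['t'])@z['R']
H=np.load('head.npz');q=(W-H['O'])@np.c_[H['ex'],H['ey'],H['n']]*1e3
for lo in range(20,90,6):
    j=abs(q[:,2]-lo)<3
    if j.sum()>5:print(lo,j.sum(),q[j].min(0).round(1),q[j].max(0).round(1))
E
```

```text
t 16.73 r 49.2 th -38.2 h -24.2 F ex,ey,n [ 1.6  7.5 -1.3] tilt [ 0.2  0.1 -0.1]
t 17.1 r 49.3 th -39.3 h -24.1 F ex,ey,n [ 1.9  8.1 -2. ] tilt [ 0.3  0.1 -0.1]
32 72 [ 47.3 -37.9  29.1] [ 50.4 -19.6  35. ]
38 79 [ 47.5 -38.5  35.1] [ 49.9 -19.9  40.9]
44 85 [ 47.1 -38.4  41.1] [ 49.8 -20.3  47. ]
50 99 [ 47.3 -38.8  47. ] [ 49.9 -20.6  53. ]
56 101 [ 47.3 -39.2  53. ] [ 49.6 -21.   58.9]
62 116 [ 45.5 -39.6  59. ] [ 49.5 -20.8  65. ]
68 123 [ 46.8 -40.   65. ] [ 49.3 -21.1  70.9]
74 508 [ 30.7 -41.   71. ] [ 49.2 -21.7  76.8]
```

```bash
cat >> h.py <<'E'
def pin():
    im,d,p=cap('wrist');z=np.load('pics/wrist.npz');h=cv2.cvtColor(im,cv2.COLOR_RGB2HSV)
    def up(k):
        v,u=np.nonzero(k);x=np.c_[u-z['cx'],v-z['cy']]/z['fx'];r=np.hypot(*x.T);D=d[k]
        W=(np.c_[x/r[:,None]*np.tan(r)[:,None]*D[:,None],D]-z['t'])@z['R'];H=np.load('head.npz');return (W-H['O'])@np.c_[H['ex'],H['ey'],H['n']]*1e3
    red=((h[...,0]<8)|(h[...,0]>172))&(h[...,1]>120)&(d>0)
    k=red.copy();k[:192]=0;k[255:]=0;k[:,:220]=0;k[:,290:]=0;q=up(k)
    t=[(lo,(q[j][:,1].min()+q[j][:,1].max())/2,np.percentile(q[j][:,0],80)-10) for lo in range(28,74,4) if (j:=abs(q[:,2]-lo)<2).sum()>15]
    t=np.array(t);a=np.polyfit(t[:,0],t[:,1],1);b=np.polyfit(t[:,0],t[:,2],1)
    print('pin ey: slope deg',np.degrees(np.arctan(a[0])).round(1),'at face',a[1].round(1),'tip',(a[1]-25*a[0]).round(1),'ex slope',np.degrees(np.arctan(b[0])).round(1),'at face',b[1].round(1),'top h',np.percentile(q[:,2],97).round(1))
    k=red.copy();k[:120]=0;k[195:]=0;k[:,:220]=0;k[:,290:]=0;q=up(k);q=q[abs(q[:,2])<4]
    if len(q):m=q.mean(0);print('mark',len(q),m.round(1),np.degrees(np.arctan2(m[1],m[0])).round(1),np.hypot(m[0],m[1]).round(1))
    k=np.zeros(d.shape,bool);k[150:250,150:320]=1;k&=d>0;q=up(k);q=q[(abs(q[:,2])<5)&(np.hypot(q[:,0],q[:,1])<70)];print('face',np.median(q[:,2]).round(1),len(q))
E
python3 -c "
from h import *
where();pin()"
```

```text
t 17.1 r 49.3 th -39.3 h -24.1 F ex,ey,n [ 1.9  8.1 -2. ] tilt [ 0.3  0.1 -0.1]
pin ey: slope deg -4.5 at face -27.1 tip -25.1 ex slope -2.1 at face 40.1 top h 76.1
mark 108 [ 52.8 -34.3  -0.2] -33.0 63.0
face -0.8 5657
```

```bash
python3 -m pendant '[{"linear":[0,-0.0015,0],"dr":[-0.015,0,0]},{"linear":[0,-0.003,0],"dr":[-0.03,0,0]},{"linear":[0,-0.005,0],"dr":[-0.045,0,0]},{"linear":[0,-0.005,0],"dr":[-0.045,0,0]}]' >/dev/null
python3 -c "
from h import *
where();pin()"
```

```text
t 17.65 r 49.9 th -40.4 h -24.1 F ex,ey,n [1.9 8.2 0.4] tilt [-3.8  0.1 -0.1]
pin ey: slope deg -0.2 at face -26.7 tip -26.7 ex slope -2.1 at face 39.9 top h 75.7
mark 106 [ 52.8 -34.2  -0.2] -33.0 62.9
face -0.8 5651
```

```bash
python3 -m pendant '[{"linear":[-0.0008,0.0012,0],"dr":[0,0,0]},{"linear":[-0.0008,0.0012,0.004],"dr":[0,0,0]},{"linear":[-0.0008,0.0012,0.007],"dr":[0,0,0]},{"linear":[-0.0008,0.0012,0.01],"dr":[0,0,0]}]' >/dev/null
python3 -c "
from h import *
where();pin()"
```

```text
t 18.2 r 49.9 th -40.5 h -27.1 F ex,ey,n [2.  7.6 4. ] tilt [-3.6  0.1 -0.1]
pin ey: slope deg -0.3 at face -26.9 tip -26.8 ex slope -3.1 at face 40.6 top h 72.7
mark 111 [ 52.9 -34.4  -0.3] -33.0 63.1
face -0.8 5602
```

```bash
python3 -m pendant '[{"linear":[-0.0004,0.0006,0.001],"dr":[0,0,0]},{"linear":[-0.0008,0.0012,0.0015],"dr":[0,0,0]},{"linear":[-0.0015,0.0022,0.002],"dr":[0,0,0]},{"linear":[-0.0015,0.0022,0.002],"dr":[0,0,0]}]' >/dev/null
python3 -c "
from h import *
where();pin()"
```

```text
t 18.75 r 49.7 th -41.2 h -27.4 F ex,ey,n [3.6 8.2 3.5] tilt [-3.6  0.1 -0.1]
pin ey: slope deg -0.5 at face -27.1 tip -26.9 ex slope -3.6 at face 40.7 top h 72.5
mark 112 [ 52.8 -34.2  -0.3] -33.0 62.9
face -0.8 5652
```

```bash
python3 -m pendant '[{"linear":[0,0,-0.004],"dr":[0,0,0]},{"linear":[0.004,0,-0.004],"dr":[0,0,0]},{"linear":[0.008,0,-0.004],"dr":[0,0,0]},{"linear":[0.010,0,-0.004],"dr":[0,0,0]},{"linear":[0.010,0,-0.004],"dr":[0,0,0]}]' >/dev/null
python3 -c "
from h import *
where();pin()"
```

```text
t 19.43 r 52.7 th -40.1 h -27.1 F ex,ey,n [0.2 6.4 0.2] tilt [-3.7 -0.  -0.1]
pin ey: slope deg -1.3 at face -27.3 tip -26.8 ex slope -1.5 at face 41.2 top h 72.4
mark 110 [ 52.9 -34.3  -0.3] -33.0 63.0
face -0.8 5153
```

```bash
python3 -m pendant '[{"linear":[0,0,0.003],"dr":[-0.005,0,0]},{"linear":[0,0,0.006],"dr":[-0.01,0,0]},{"linear":[0,0,0.008],"dr":[-0.01,0,0]},{"linear":[0,0,0.008],"dr":[-0.01,0,0]}]' >/dev/null
python3 -c "
from h import *
where();pin()"
```

```text
t 19.98 r 52.9 th -40.3 h -29.8 F ex,ey,n [-1.2  6.8  1.7] tilt [-4.5 -0.  -0.1]
pin ey: slope deg -0.7 at face -26.9 tip -26.6 ex slope -1.7 at face 41.4 top h 69.5
mark 108 [ 52.9 -34.3  -0.3] -32.9 63.0
face -0.8 5084
```

It's dropping into the housing hole. I'll continue gently.

```bash
python3 -m pendant '[{"linear":[0,0,0.003],"dr":[0,0,0]},{"linear":[0,0,0.006],"dr":[0,0,0]},{"linear":[0,0,0.008],"dr":[0,0,0]},{"linear":[0,0,0.008],"dr":[0,0,0]}]' >/dev/null
python3 -c "
from h import *
where();pin()"
```

```text
t 20.52 r 52.8 th -40.4 h -32.8 F ex,ey,n [-0.   6.9  3. ] tilt [-4.5 -0.  -0.1]
pin ey: slope deg -0.8 at face -26.8 tip -26.5 ex slope -2.5 at face 41.9 top h 66.7
mark 107 [ 53.3 -34.5  -0.4] -32.9 63.5
face -0.8 5032
```

```bash
python3 -m pendant '[{"linear":[0,-0.002,0.003],"dr":[0,0,0]},{"linear":[0,-0.004,0.006],"dr":[0,0,0]},{"linear":[0,-0.005,0.009],"dr":[0,0,0]},{"linear":[0,-0.005,0.01],"dr":[0,0,0]}]' >/dev/null
python3 -c "
from h import *
where();pin()"
```

```text
t 21.07 r 52.7 th -39.8 h -37.5 F ex,ey,n [0.4 5.9 2.3] tilt [-4.6 -0.  -0.1]
pin ey: slope deg -0.1 at face -26.9 tip -26.9 ex slope -3.9 at face 42.8 top h 61.8
mark 95 [ 53.8 -34.7  -0.2] -32.8 64.0
face -0.8 4903
```

```bash
python3 -m pendant '[{"linear":[0,-0.002,0.003],"dr":[0,0,0]},{"linear":[0,-0.004,0.006],"dr":[0,0,0]},{"linear":[0,-0.005,0.008],"dr":[0,0,0]},{"linear":[0,-0.005,0.01],"dr":[0,0,0]}]' >/dev/null
python3 -c "
from h import *
where();pin()"
```

```text
t 21.62 r 52.8 th -39.4 h -42.4 F ex,ey,n [-0.5  5.4  1.1] tilt [-4.8  0.  -0.1]
pin ey: slope deg -0.3 at face -26.4 tip -26.3 ex slope -2.4 at face 41.9 top h 57.0
mark 84 [ 54.5 -35.2  -0.3] -32.8 64.9
face -0.8 4758
```

```bash
python3 -m pendant '[{"linear":[0,-0.001,0.003],"dr":[0,0,0]},{"linear":[0,-0.002,0.005],"dr":[0,0,0]},{"linear":[0,-0.002,0.005],"dr":[0,0,0]}]' >/dev/null
python3 -c "
from h import *
where();pin()"
python3 -m pendant '[{"linear":[0,-0.001,0.002],"dr":[0,0,0]},{"linear":[0,-0.001,0.003],"dr":[0,0,0]},{"linear":[0,-0.001,0.003],"dr":[0,0,0]}]' >/dev/null
python3 -c "
from h import *
where();pin()"
```

```text
t 22.05 r 52.8 th -38.8 h -43.7 F ex,ey,n [-0.9  2.6  8.5] tilt [-4.8  0.1 -0.1]
pin ey: slope deg -0.3 at face -25.9 tip -25.8 ex slope -3.0 at face 42.4 top h 55.7
mark 84 [ 54.7 -35.2  -0.2] -32.7 65.0
face -0.8 4737
t 22.48 r 52.6 th -38.1 h -43.8 F ex,ey,n [-1.5 -1.2 16.8] tilt [-4.7  0.1 -0.1]
pin ey: slope deg 1.0 at face -26.5 tip -27.0 ex slope -2.9 at face 42.6 top h 55.6
mark 83 [ 54.9 -35.3  -0.2] -32.7 65.2
face -0.8 4727
```

Seated: hard stop with the collar at the cover. I'll relax the press, release and back out along the axis.

```bash
python3 -m pendant '[{"linear":[0,0,-0.004],"dr":[0,0,0]},{"linear":[0,0,-0.005],"dr":[0,0,0]}]' ; python3 -m pendant '[{"linear":[0,0,0],"dr":[0,0,0]},{"linear":[0,0,0],"dr":[0,0,0]},{"linear":[0,0,0],"dr":[0,0,0]},{"linear":[0,0,0],"dr":[0,0,0]},{"linear":[0,0,0],"dr":[0,0,0]}]' 0.0
python3 -c "
from h import *
where();pin()"
```

```text
clock: 22.78
tcp_pos: [0.4273, 0.0917, 0.1345]
tool_rot: [3.056, -0.526, -1.232]
contact_force: [2.6, 5.8, 6.1]
finger_gap: 0.019
finger_force: 50.5
clock: 23.4
tcp_pos: [0.4254, 0.0896, 0.1332]
tool_rot: [3.05, -0.527, -1.232]
contact_force: [0.3, 0.4, 0.4]
finger_gap: 0.0433
finger_force: 0.0
t 23.4 r 55.0 th -40.7 h -45.4 F ex,ey,n [-0.   0.4  0.5] tilt [-5.2  0.2 -0.1]
pin ey: slope deg -1.1 at face -25.7 tip -25.3 ex slope -3.2 at face 41.1 top h 55.7
mark 73 [ 55.2 -35.6  -0.3] -32.8 65.7
face -0.8 5591
```

```bash
python3 -m pendant '[{"linear":[0,0,-0.03],"dr":[0,0,0]},{"linear":[0,0,-0.08],"dr":[0,0,0]},{"linear":[0,0,-0.15],"dr":[0,0,0]},{"linear":[0,0,-0.25],"dr":[0,0,0]},{"linear":[-0.1,0,-0.35],"dr":[0,0,0]},{"linear":[-0.2,0,-0.4],"dr":[0,0,0]},{"linear":[-0.2,0,-0.4],"dr":[0,0,0]}]'
python3 - <<'E'
from h import *
im,d,p=cap('scene'); w,_,_=cap('wrist')
o=np.zeros((600,800,3),np.uint8);o[:,:400]=cv2.resize(im[165:315,190:290],(400,600),interpolation=cv2.INTER_CUBIC);o[:350,400:]=cv2.resize(w[60:235,155:355],(400,350),interpolation=cv2.INTER_CUBIC)
cv2.imwrite('pics/f.png',o[...,::-1])
z=np.load('head.npz');H=np.c_[z['ex'],z['ey'],z['n']]
_,_,W=world('scene');q=(W-z['O'])@H*1e3;h=cv2.cvtColor(im,cv2.COLOR_RGB2HSV)
k=((h[...,0]<8)|(h[...,0]>172))&(h[...,1]>120)&(d>0)&(q[...,2]>3)&(np.hypot(q[...,0]-42,q[...,1]+27)<30)
Q=q[k];print(k.sum(),Q.min(0),Q.max(0),np.percentile(Q[:,2],[3,97]))
for lo in range(8,58,8):
    j=abs(Q[:,2]-lo)<4
    if j.sum()>3:print(lo,j.sum(),Q[j].mean(0).round(1))
E
```

```text
clock: 24.32
tcp_pos: [0.3893, 0.2386, 0.2312]
tool_rot: [3.052, -0.526, -1.229]
contact_force: [0.7, -0.4, -0.1]
finger_gap: 0.0433
finger_force: 0.0
168 [ 28.9225666  -39.03928828   3.69945778] [ 54.45958688 -19.9883586   57.54035097] [ 9.41460257 55.59371374]
8 8 [ 36.8 -33.9   9.7]
16 25 [ 36.3 -33.4  16.2]
24 24 [ 36.8 -33.6  24. ]
32 27 [ 36.  -32.7  32.3]
40 23 [ 36.1 -33.7  40.2]
48 26 [ 35.6 -33.   47.4]
56 34 [ 37.  -31.4  54.6]
```

View pics/f.png

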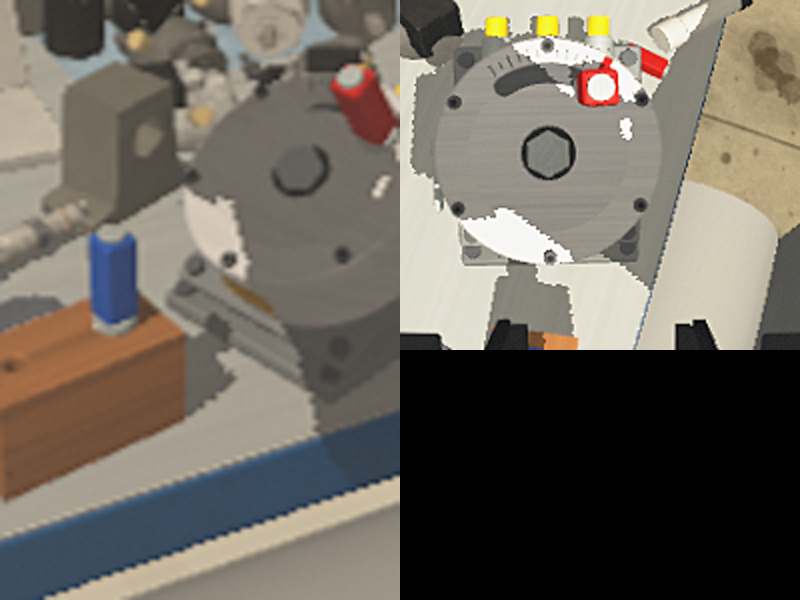

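The final view shows the red pin upright at the slot's marked end, at (598,88) in the right-hand crop. Its grip spans about 6 to 57 mm above the cover, so the collar is flat. The blue pin is still standing at (112,280), and the gripper is clear.

```bash
python3 -c "
from plant import ticket
print(ticket.finish_job())"
```

```text
the job is handed in; nothing more can be done
None
```

The red pin is home at the red-marked end with its collar flat on the cover, the hub is locked there, and the job is handed in; the blue pin still stands, my first grasp slipped without harm, and a small red-handled look-alike beside the pump toppled early on, though the arm was nowhere near it.

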